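Hang the bench caddy on the cleat and lock it

TASK

Pick up the white caddy by its handle, tip its top well towards the grey panel so that the angled strip on its back goes over the cleat, then stand it upright and work it gently along the cleat until the strip's tooth drops into the cleat's slot and the caddy hangs locked and upright with its feet against the panel. Press lightly all the while, with a few newtons at most (the slope wedges, so hard pushing overloads it), let go at the end, and leave the bottle, the tip box and the jar where they are.

Things in the scene. Friction and masses are not known exactly. Their poses are not given: they have to be found in the camera images.
- panel: Fixed upright grey panel on the bench, 320 wide (y), 140 high, 12 thick, its aluminium foot and brackets behind it. Origin at bench level, at the middle of the front face. x points out of the front face (the face is at x = 0), y along the panel, z up. A bare aluminium cleat 240 long runs along the front.
- cleat_root (a point): Point on the panel's face, 100 above the bench, at the panel's middle (axes as the panel's). The cleat is a 5 mm lip: its upper side starts here and rises at 45 degrees away from the face, to a crest 26 out and 26 higher. One slot, 20 wide, is cut through the lip. It lies anywhere within 20 mm either side of this point along y: unmeasured, to be found by feel. The cleat stays put under light loads.
- caddy_grip (a point): Centre of the handle bar of the loose white plastic caddy (0.25 to 0.5 kg), its place to grasp. The bar is 10 thick (x), 64 long (y), 26 high, on two end posts, 117 above the underside. The tray is 70 deep (x), 110 wide (y), 60 high; x points to its front, its back is at -x, z up. Hung and locked, this point is 70 out from the panel's face and 167 above the bench.
- caddy_edge (a point): Middle of the lower edge of the strip on the caddy's back, 66 behind (-x) and 63 below the handle's centre (axes as the caddy's). The strip, 5 thick and 100 wide, rises from here at 45 degrees forward to the back plate, which tops out 92 above the underside. Hung and locked, this point is 4 out from the panel's face and 104 above the bench.
- caddy_tooth (a point): Middle of the tooth on the strip's underside, where it joins the strip: 12 in front of and 12 above the edge point, midway along the width. The tooth is 16 wide (y), 12 long up the slope, 6 proud. While it rides on the lip beside the slot the caddy sits 8 higher than when locked, so a drop of 8 tells that it is in. Two feet low on the back reach 70 behind the handle's centre and touch the panel when hung.
- bottle: Bystander: clear glass bottle with a screw cap, 64 diameter, 130 high; origin at the centre of its underside.
- tipbox: Bystander: pipette tip box, 85 x 120 x 59 high; origin at the centre of its underside.
- jar: Bystander: small white jar with a lid, 60 diameter, 70 high; origin at the centre of its underside.
There are look-alikes about, which are no part of the job. Leave any orange look-alike of the part that bears caddy_grip alone.

How it is judged:
By the outcome, as a careful person would: the job done as asked, in the order asked, and still so for the second after the job is handed in, with the robot touching nothing.
It also fails if it takes over 64 s, if anything falls off the work surface, if the arm or the gripper's body presses on something with over 40 N, if the wrist force passes 120 N, or if a joint passes its speed limit or range.

ROBOT

A 6-joint arm with a two-finger parallel gripper is mounted at the origin on the work surface. World frame = base frame: x ahead of the robot, y to its left, z up, the work surface at z = 0. Lengths are in m, angles in rad, forces in N, time in s.
With the tool pointing down it reaches from about 0.375 to 0.975 m from the base axis. Payload 3.8 kg.
Tool frame: the origin (TCP) lies midway between the tips of the shut fingers; the grasp point (between the pads) lies 19 mm behind it; z points along the fingers, y is the direction in which the jaws open and shut (so a half turn about z gives the same grasp; the last joint's range is limited). The gripper opens to 88 mm and grips with 3 to 60 N. Pads are 18 mm wide; open, the fingers measure 123 mm over their backs; the gripper's body (75 mm by 187 mm) begins 45 mm behind the grasp point.
Start: joints at [1.232, 0.264, 1.604, -0, 1.274, -0.037], TCP at [0.201, 0.644, 0.239] pointing down, gripper open.
Joint ranges: [-2.63, 2.63], [-0.94, 2.18], [0.31, 2.57], [-1.31, 4.45], [0, 2.66], [-2.55, 2.55]. Speed limits (rad/s): [2.57, 2.57, 3.14, 3.14, 3.14, 3.14].

INTERFACE

Orientations are given as a unit quaternion [x, y, z, w].
In Python, from station import * gives the robot as it stands.
- The arm moves only by the tool move_arm, never from a script. Its argument "targets" is a list that holds one entry, the list of rows, each a list of 5 numbers: the opening, from -1 (shut) to 1 (fully open), then the shift along the tool's x, y, z in mm, then the turn about the tool's z in rad. A call has exactly 5 rows; each row is the pose to reach, as a shift and turn from the pose commanded when the call began, along the tool's axes at that moment; what a row does not reach only later rows make up. A row lasts 1/10 s, in which the tool goes at most 50 mm and 8.59 degrees, less where a joint would pass 70% of its speed; a pose out of reach is approached as far as the arm can. A call with a gripper value outside its range is refused whole. The fingers move at their own pace and stop on an object; "newtons" is the grip in N (left out, the last holds). Time passes only in rows, so rows that repeat a pose let the fingers close, or fill a call up. It gives the time, the measured TCP pose, the force and the opening at its end, in the units of the state.
- get_obs(): the state, without advancing time (a new reading comes with each control period).
- get_image(name): name is "side" or "top" or "wrist"; returns the picture (480x640x3 uint8, red, green, blue); there is no depth.
- calibration(name): a dict with "camera_matrix" (3x3 intrinsics, pixels), "rvec" (rotation vector, rad) and "tvec" (3), from world to camera coordinates, as OpenCV has them. Camera axes: x right, y down, z forward; pixel columns grow to the right and rows downward; lengths in m; the calibration is good to about 2 mm. A picture is of the moment at which its call begins: read the wrist's pose just before it. calibration takes no time and is no camera call; for the wrist camera it gives the pose at the moment of the call.
- sign_off(): hands the job in, once; it reports no verdict.
The state is a dict: "clock": time; "qpos": joint angles; "joint_velocities": joint speeds; "tau": joint torques, N m; "position": TCP position; "eef_rot": TCP orientation; "wrist_force": force on the tool from outside, world axes, zero at the start; "wrist_torque": the same for the moment, N m; "finger_gap": opening from 0.0 (shut) to 1.0 (fully open).
Only numpy, scipy, OpenCV 4.12 (cv2) and the standard library are available. Lean on these libraries where they do the work, as an engineer would, in place of code of your own. Each camera call takes 0.05 s, during which the arm holds its last target. There are 200 camera calls.

## Working session

There is one attempt and no reset: what is moved stays moved. The work goes in short steps, Python scripts to look and compute and a tool call to move; the robot and the scene stay as the last step left them, time stands still between calls to the robot, and variables do not carry over. Pictures are saved under pics/ and viewed, about 8 in all and at most 12, crops included, and the job is handed in when it is done.

Besides the shell and the picture viewer there is one more tool, called after "Request:" as a command line: name --argument value ..., lists and objects as JSON in quotes. move_arm: Moves the arm, as the interface text tells. Its arguments: {"type":"object","properties":{"targets":{"type":"array"},"newtons":{"type":"number"}},"required":["targets"]}

```bash
ls; mkdir -p pics; python3 - <<'E'
from station import *
import cv2
for n in ("side","top"):
    cv2.imwrite(f"pics/{n}0.png",get_image(n)[:,:,::-1])
    c=calibration(n);print(n,c)
o=get_obs();print(o)
E
```

```text
pics
side {'camera_matrix': array([[620.11173236,   0.        , 318.77850844],
       [  0.        , 620.11173236, 235.2949791 ],
       [  0.        ,   0.        ,   1.        ]]), 'rvec': array([ 2.40406972, -0.14743086,  0.04864997]), 'tvec': array([-0.53782251,  0.19582824,  1.3132935 ])}
top {'camera_matrix': array([[453.86216348,   0.        , 322.52082004],
       [  0.        , 453.86216348, 234.00070574],
       [  0.        ,   0.        ,   1.        ]]), 'rvec': array([ 2.1546369 , -2.16194818,  0.16717242]), 'tvec': array([0.08063684, 0.54761876, 0.99610577])}
{'clock': 0.1, 'qpos': array([ 1.23207723e+00,  2.64675759e-01,  1.60518732e+00,  1.71118260e-05,
        1.27370046e+00, -3.68964516e-02]), 'joint_velocities': array([ 0.00067463, -0.00205179, -0.00379712,  0.00086383, -0.00016742,
       -0.00065391]), 'tau': array([ 6.33624131e-04, -5.03619540e+01, -3.58072186e+01,  7.30250753e-02,
        2.33276625e-02, -3.44517571e-05]), 'position': array([0.20043971, 0.64390573, 0.23754095]), 'eef_rot': array([ 1.50341573e-01,  9.88633623e-01, -9.66587218e-04, -1.92022469e-04]), 'wrist_force': array([ 0.05392341, -0.36003718, -0.42803343]), 'wrist_torque': array([-0.0058191 , -0.04578611, -0.00473637]), 'finger_gap': 1.0009432927754647}
```

View pics/top0.png

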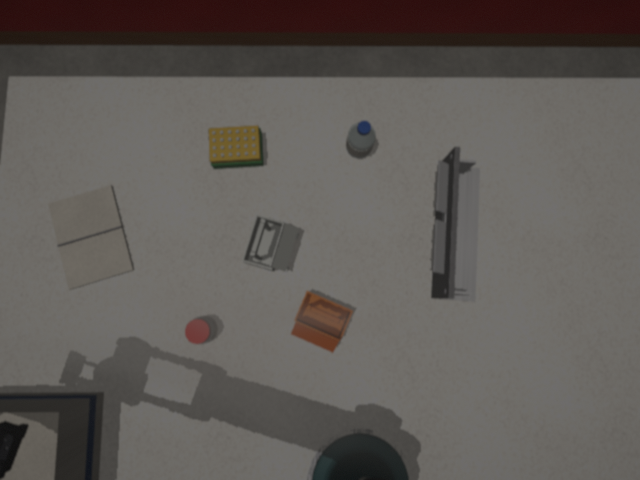

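View pics/side0.png

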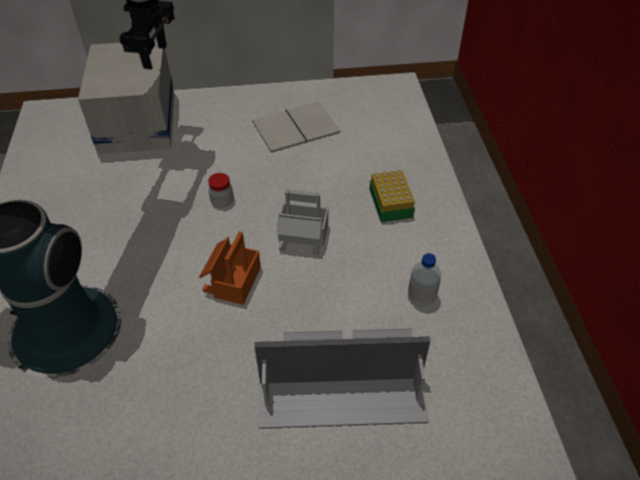

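The top view shows the white caddy at about (268,244), with its strip on the side towards the panel. The orange look-alike is at (322,321), and the panel's cleat is at about (440,217) with a dark notch at (439,216). The side view shows the caddy at (303,222), the orange one at (232,270), and the panel from behind at (340,370). Things that could be mistaken for the caddy: the orange one (322,321), the book (92,237) and the jar (198,330). I choose the white one at (268,244) and check it in a close crop.

```bash
python3 - <<'E'
import cv2,numpy as np
t=cv2.imread("pics/top0.png");s=cv2.imread("pics/side0.png")
a=cv2.resize(t[205:285,235:315],(400,400),interpolation=cv2.INTER_CUBIC)
b=cv2.resize(s[180:260,265:345],(400,400),interpolation=cv2.INTER_CUBIC)
c=cv2.resize(t[140:305,420:490],(170,400),interpolation=cv2.INTER_CUBIC)
im=np.hstack([a,b]);im=cv2.convertScaleAbs(im,alpha=1.4)
cv2.imwrite("pics/crop1.png",im)
d=cv2.resize(t[140:305,420:490],None,fx=3.6,fy=3.6,interpolation=cv2.INTER_CUBIC)
e=cv2.resize(s[320:430,245:435],None,fx=2.8,fy=2.8,interpolation=cv2.INTER_CUBIC)
H=np.zeros((594,252+532,3),np.uint8);H[:d.shape[0],:d.shape[1]]=d[:594];H[:e.shape[0],252:252+e.shape[1]]=e
cv2.imwrite("pics/crop2.png",cv2.convertScaleAbs(H,alpha=1.6))
E
```

```text
(no output)
```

View pics/crop1.png

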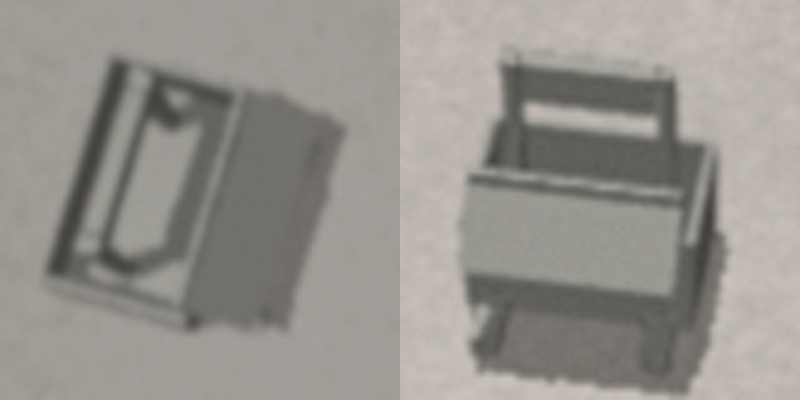

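View pics/crop2.png

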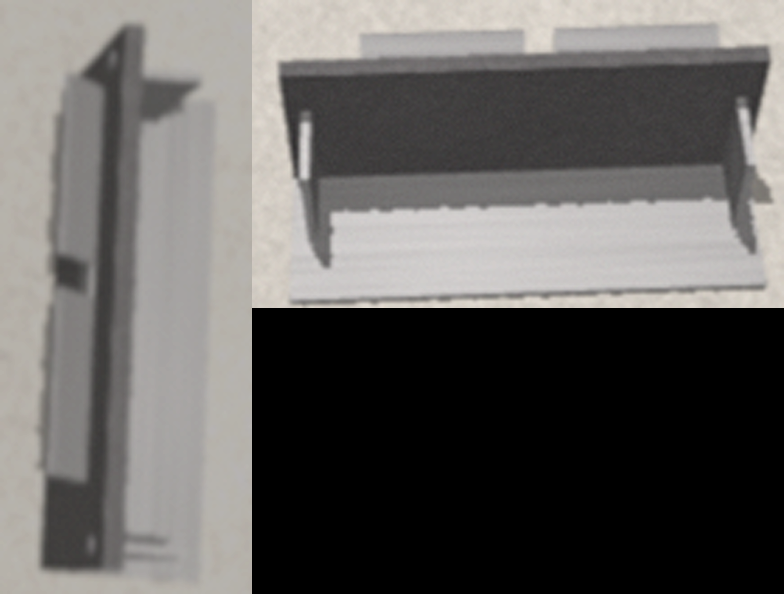

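The crops confirm the white caddy. Its handle bar is light, at about (115,160) in the left crop and (589,63) in the right crop. Its back strip faces the panel. The panel crop shows the slot at (70,272), and the side crop shows the same gap at x 525–553. Next step is to compute positions.

```bash
cat > h.py <<'E'
import numpy as np,cv2
from station import *
def cam(n):
    c=calibration(n);R=cv2.Rodrigues(c["rvec"])[0];return c["camera_matrix"],R,np.array(c["tvec"])
def ray(n,p,C=None):
    K,R,t=C or cam(n);d=R.T@np.linalg.inv(K)@np.array([p[0],p[1],1.]);return -R.T@t,d/np.linalg.norm(d)
def onz(n,p,z,C=None):
    o,d=ray(n,p,C);return o+d*(z-o[2])/d[2]
def tri(pt,ps,Ca=None,Cb=None):
    o1,d1=ray("top",pt,Ca);o2,d2=ray("side",ps,Cb)
    s=np.linalg.lstsq(np.c_[d1,-d2],o2-o1,rcond=None)[0]
    a,b=o1+s[0]*d1,o2+s[1]*d2;return (a+b)/2,np.linalg.norm(a-b)
E
python3 - <<'E'
from h import *
np.set_printoptions(precision=4,suppress=True)
T=lambda x,y:(235+x/5,205+y/5);S=lambda x,y:(265+(x-400)/5,180+y/5)
P=lambda x,y:(420+x/3.6,140+y/3.6);Q=lambda x,y:(245+(x-252)/2.8,320+y/2.8)
print("cam",ray("top",(0,0))[0],ray("side",(0,0))[0])
for nm,z,l in [("bar ends top far,near",.130,[T(143,75),T(90,245)]),("backplate top",.092,[T(240,90),T(187,310)]),("tray front rim",.06,[T(112,60),T(47,275)]),
 ("cleat crest",.126,[P(66,76),P(47,478)]),("slot crest",.126,[P(57,258),P(55,286)]),("slot inner",.108,[P(87,263),P(85,290)]),
 ("panel front top",.14,[P(127,28),P(104,570)])]:
    print(nm,*[onz("top",p,z) for p in l])
for nm,z,l in [("bar ends near robot, far",.130,[S(505,55),S(673,72)]),("cleat crest L R",.126,[Q(360,35),Q(718,25)]),("slot",.126,[Q(525,31),Q(553,30)]),("panel top back edge",.14,[Q(280,73),Q(770,58)]),("panel top front edge",.14,[Q(280,62),Q(768,48)])]:
    print("side",nm,*[onz("side",p,z) for p in l])
print(tri(T(116,160),S(589,63)))
E
```

```text
cam [0.4066 0.0969 1.0602] [ 0.4522 -0.7938  1.1035]
bar ends top far,near [0.5646 0.2025 0.13  ] [0.4939 0.2232 0.13  ]
backplate top [0.5644 0.1649 0.092 ] [0.4696 0.1868 0.092 ]
tray front rim [0.5833 0.2243 0.06  ] [0.4873 0.2514 0.06  ]
cleat crest [ 0.6921 -0.1676  0.126 ] [ 0.4544 -0.1473  0.126 ]
slot crest [ 0.5824 -0.158   0.126 ] [ 0.5659 -0.1562  0.126 ]
slot inner [ 0.5828 -0.1807  0.108 ] [ 0.5665 -0.1789  0.108 ]
panel front top [ 0.717  -0.2008  0.14  ] [ 0.4021 -0.1737  0.14  ]
side bar ends near robot, far [0.4946 0.2211 0.13  ] [0.5686 0.2006 0.13  ]
side cleat crest L R [ 0.4582 -0.1519  0.126 ] [ 0.6956 -0.1736  0.126 ]
side slot [ 0.5674 -0.1624  0.126 ] [ 0.586  -0.1639  0.126 ]
side panel top back edge [ 0.4046 -0.1835  0.14  ] [ 0.72   -0.2114  0.14  ]
side panel top front edge [ 0.405  -0.1752  0.14  ] [ 0.7205 -0.2039  0.14  ]
(array([0.5307, 0.2135, 0.1274]), np.float64(0.0025177969925814))
```

Request:
move_arm --targets '[[[1, -40, -28, 0, 0], [1, -80, -57, 0, 0], [1, -120, -85, 0, 0], [1, -160, -114, 0, 0], [1, -200, -142, 0, 0]]]' --newtons 10

```text
clock: 0.6
position: [0.3499, 0.4475, 0.2382]
eef_rot: [0.15, 0.989, -0.0, -0.0]
wrist_force: [0.8, 0.3, 0.1]
finger_gap: 1.002
```

Request:
move_arm --targets '[[[1, -40, -28, 0, 0.14], [1, -80, -57, 0, 0.28], [1, -120, -85, 0, 0.42], [1, -160, -114, 0, 0.56], [1, -200, -142, 0, 0.7]]]'

```text
clock: 1.1
position: [0.4987, 0.2525, 0.2384]
eef_rot: [0.483, 0.876, -0.0, -0.0]
wrist_force: [1.0, 0.3, 0.3]
finger_gap: 0.997
```

Request:
move_arm --targets '[[[1, -20, 2, 0, 0.14], [1, -40, 4, 0, 0.28], [1, -52, 5, 0, 0.42], [1, -52, 5, 0, 0.56], [1, -52, 5, 0, 0.7]]]'

```text
clock: 1.6
position: [0.5304, 0.2125, 0.2381]
eef_rot: [0.754, 0.657, -0.001, -0.0]
wrist_force: [-0.1, 0.4, 1.3]
finger_gap: 1.003
```

Request:
move_arm --targets '[[[1, 0, 0, 0, 0.14], [1, 0, 0, 0, 0.146], [1, 0, 0, 0, 0.146], [1, 0, 0, 0, 0.146], [1, 0, 0, 0, 0.146]]]'

```text
clock: 2.1
position: [0.5303, 0.2134, 0.2386]
eef_rot: [0.797, 0.603, -0.0, -0.0]
wrist_force: [0.4, -0.3, 0.6]
finger_gap: 1.001
```

```bash
python3 - <<'E'
from h import *
from scipy.spatial.transform import Rotation as R
np.set_printoptions(precision=4,suppress=True)
o=get_obs();M=R.from_quat(o["eef_rot"]).as_matrix()
print(o["clock"],o["position"],M,o["qpos"],o["wrist_force"])
print("shift mm to grip",M.T@(np.array([.530,.2125,.098])-o["position"])*1000,"jaw deg",np.degrees(np.arctan2(M[1,1],M[0,1])))
C=calibration("wrist");im=get_image("wrist")
for p in ([.5646,.2025,.13],[.4939,.2232,.13]):
    print(cv2.projectPoints(np.array([p]),C["rvec"],C["tvec"],C["camera_matrix"],None)[0].ravel())
cv2.imwrite("pics/w1.png",im[:,:,::-1])
E
```

```text
2.1 [0.5303 0.2134 0.2386] [[ 0.272   0.9623 -0.0001]
 [ 0.9623 -0.272  -0.0001]
 [-0.0001 -0.0001 -1.    ]] [ 0.339   0.0694  1.8292 -0.      1.2431  0.6144] [ 0.4099 -0.3086  0.6052]
shift mm to grip [ -0.9058  -0.0304 140.6366] jaw deg -15.78324874732856
[371.6869 233.5693]
[271.1373 232.6292]
```

View pics/w1.png

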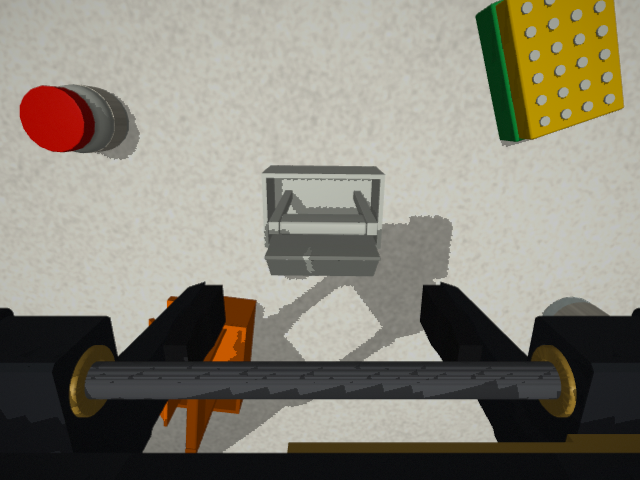

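The bar is at cols 272–375, row 228, as predicted to within about 3 mm and aligned with the jaws. I'll descend and grip the bar by its ends, so the caddy can pivot about the jaw axis. The tool can't tilt, so this is how I'll tip the caddy.

Request:
move_arm --targets '[[[1, 1, 0, 45, 0], [1, 1, 0, 90, 0], [1, 1, 0, 120, 0], [1, 1, 0, 137, 0], [1, 1, 0, 139, 0]]]'

```text
clock: 2.65
position: [0.5282, 0.2135, 0.0965]
eef_rot: [0.798, 0.603, -0.003, -0.001]
wrist_force: [0.7, -0.4, -0.2]
finger_gap: 1.002
```

Request:
move_arm --targets '[[[0.3, 0, 0, 0, 0], [-1, 0, 0, 0, 0], [-1, 0, 0, 0, 0], [-1, 0, 0, 0, 0], [-1, 0, 0, 0, 0]]]' --newtons 6

```text
clock: 3.15
position: [0.5313, 0.2146, 0.1006]
eef_rot: [0.798, 0.603, 0.001, 0.0]
wrist_force: [-0.4, 1.6, -0.9]
finger_gap: 0.909
```

Request:
move_arm --targets '[[[-1, 0, 0, 0, 0], [-1, 0, 0, 0, 0], [-1, 0, 0, 0, 0], [-1, 0, 0, 0, 0], [-1, 0, 0, 0, 0]]]'

```text
clock: 3.65
position: [0.5314, 0.2148, 0.1005]
eef_rot: [0.798, 0.603, 0.001, 0.0]
wrist_force: [0.0, 3.4, 2.4]
finger_gap: 0.906
```

```bash
python3 - <<'E'
from h import *
w=get_image("wrist")[:,:,::-1];s=get_image("side")[:,:,::-1]
a=cv2.resize(s[130:270,230:370],(480,480),interpolation=cv2.INTER_CUBIC)
b=cv2.resize(w[120:400,160:480],(320,280))
H=np.zeros((480,800,3),np.uint8);H[:,:480]=a;H[:280,480:]=b
cv2.imwrite("pics/g1.png",cv2.convertScaleAbs(H,alpha=1.3))
o=get_obs();print(o["finger_gap"],o["wrist_force"],o["wrist_torque"])
E
```

```text
0.9036410348606718 [1.19437727 3.57132828 1.72004303] [ 0.34745481 -0.13666887  0.11305025]
```

View pics/g1.png

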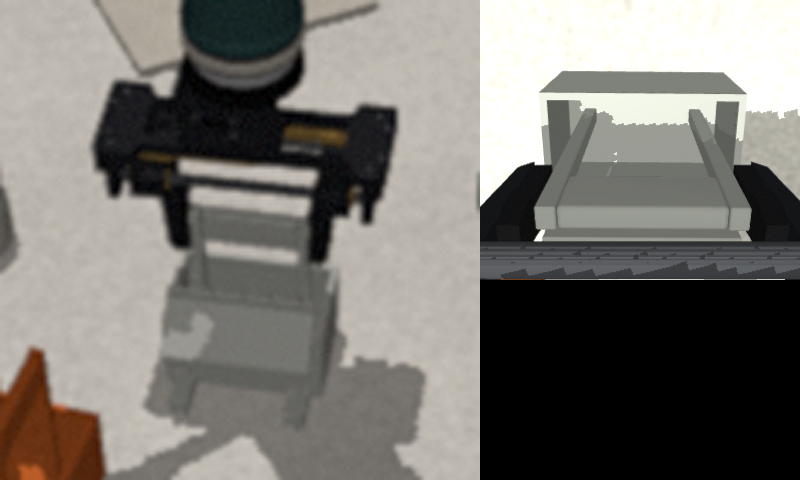

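The view shows the fingers on the outer faces of the two end posts (64 + 2×8 = 80 mm, matching the measured gap), so the grip is good. Plan: lift, carry the caddy to the panel, then push its feet lightly against the crest so it pivots top-first towards the panel.

Request:
move_arm --targets '[[[-1, 0, 0, -10, 0], [-1, 0, 0, -30, 0], [-1, 0, 0, -60, 0], [-1, 0, 0, -90, 0], [-1, 0, 0, -118, 0]]]' --newtons 20

```text
clock: 4.25
position: [0.5293, 0.2131, 0.2178]
eef_rot: [0.798, 0.603, -0.002, -0.0]
wrist_force: [0.8, -0.3, -3.9]
finger_gap: 0.903
```

Request:
move_arm --targets '[[[-1, -10, 5, 0, 0], [-1, -30, 14, 0, 0], [-1, -60, 28, 0, 0], [-1, -90, 42, 0, 0], [-1, -120, 56, 0, 0]]]'

```text
clock: 4.75
position: [0.5498, 0.0811, 0.2148]
eef_rot: [0.798, 0.603, -0.002, -0.001]
wrist_force: [0.9, -0.4, -2.8]
finger_gap: 0.903
```

Request:
move_arm --targets '[[[-1, -30, 14, 0, 0], [-1, -60, 28, 0, 0], [-1, -90, 42, 0, 0], [-1, -110, 51, 0, -0.09], [-1, -122, 56, 0, -0.188]]]'

```text
clock: 5.25
position: [0.5701, -0.0521, 0.2146]
eef_rot: [0.737, 0.676, -0.002, -0.002]
wrist_force: [0.3, 0.9, -3.5]
finger_gap: 0.902
```

```bash
cat >> h.py <<'E'
from scipy.spatial.transform import Rotation as Rn
tt=np.array([.9962,-.0872]);nn=np.array([.0872,.9962])
def st():
    o=get_obs();M=Rn.from_quat(o["eef_rot"]).as_matrix();p=o["position"];f=o["wrist_force"]
    print("clk %.2f s %.1f out %.1f gripz %.1f jaw %.2f gap %.3f"%(o["clock"],1e3*tt@p[:2],1e3*(nn@p[:2]+.1385),1e3*p[2]+16.5,np.degrees(np.arctan2(M[1,1],M[0,1])),o["finger_gap"]),"F s,n,z",np.round([tt@f[:2],nn@f[:2],f[2]],1),"T",np.round(o["wrist_torque"],2))
E
python3 - <<'E'
from h import *
st();s=get_image("side")[:,:,::-1];t=get_image("top")[:,:,::-1]
H=np.hstack([cv2.resize(s[230:430,220:440],(440,400),interpolation=cv2.INTER_CUBIC),cv2.resize(t[110:310,300:480],(360,400),interpolation=cv2.INTER_CUBIC)])
cv2.imwrite("pics/p1.png",cv2.convertScaleAbs(H,alpha=1.3))
E
```

```text
clk 5.25 s 572.5 out 136.3 gripz 231.1 jaw -5.01 gap 0.902 F s,n,z [ 0.2  0.9 -3.5] T [ 0.09 -0.01  0.02]
```

View pics/p1.png

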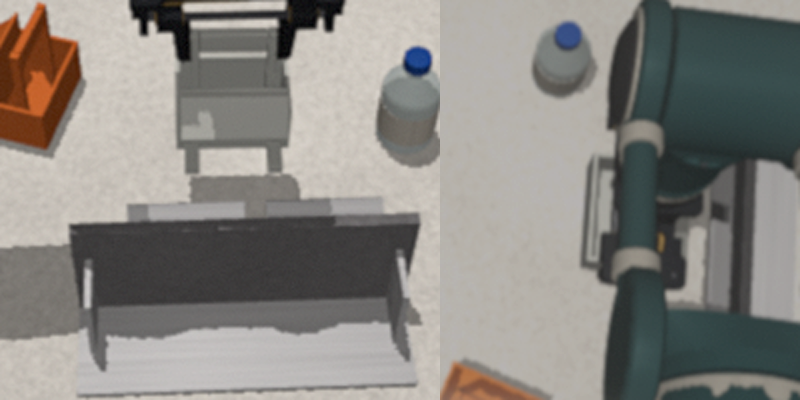

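Request:
move_arm --targets '[[[-1, -15, 0, 0, 0], [-1, -28, 0, 0, 0], [-1, -36, 0, 0, 0], [-1, -40, 0, 0, 0], [-1, -44, 0, 0, 0]]]' --newtons 8

```text
clock: 5.85
position: [0.5682, -0.0932, 0.2178]
eef_rot: [0.738, 0.675, 0.0, -0.0]
wrist_force: [0.5, 0.2, -3.7]
finger_gap: 0.907
```

Request:
move_arm --targets '[[[-1, -4, 0, 0, 0], [-1, -8, 0, -2, 0], [-1, -12, 0, -4, 0], [-1, -16, 0, -6, 0], [-1, -20, 0, -8, 0]]]'

```text
clock: 6.35
position: [0.5665, -0.113, 0.2259]
eef_rot: [0.738, 0.675, 0.0, -0.0]
wrist_force: [0.1, 1.0, -3.7]
finger_gap: 0.909
```

```bash
python3 - <<'E'
from h import *
st();s=get_image("side")[:,:,::-1];w=get_image("wrist")[:,:,::-1]
H=np.hstack([cv2.resize(s[200:380,220:440],(440,360),interpolation=cv2.INTER_CUBIC),cv2.resize(w,(360,270))[:,:].copy() if 0 else cv2.copyMakeBorder(cv2.resize(w,(360,270)),0,90,0,0,0)])
cv2.imwrite("pics/p2.png",cv2.convertScaleAbs(H,alpha=1.2))
E
```

```text
clk 6.35 s 574.2 out 75.3 gripz 242.4 jaw -5.09 gap 0.909 F s,n,z [ 0.   1.1 -3.7] T [0.1  0.1  0.05]
```

View pics/p2.png

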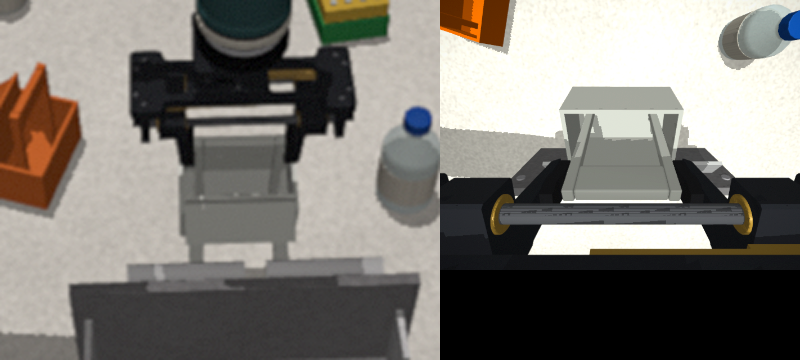

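Request:
move_arm --targets '[[[-1, -6, 0, -2, 0], [-1, -12, 0, -4, 0], [-1, -18, 0, -5, 0], [-1, -24, 0, -6, 0], [-1, -30, 0, -7, 0]]]'

```text
clock: 6.95
position: [0.5638, -0.1434, 0.2327]
eef_rot: [0.738, 0.675, 0.0, 0.0]
wrist_force: [0.5, 0.7, -3.4]
finger_gap: 0.906
```

Request:
move_arm --targets '[[[-1, -6, 0, 0, 0], [-1, -12, 0, 0, 0], [-1, -18, 0, 0, 0], [-1, -24, 0, 0, 0], [-1, -28, 0, 0, 0]]]'

```text
clock: 7.45
position: [0.5611, -0.1711, 0.2322]
eef_rot: [0.738, 0.675, -0.0, -0.0]
wrist_force: [0.8, 2.9, -5.5]
finger_gap: 0.905
```

Request:
move_arm --targets '[[[-1, 0, 0, 0, 0], [-1, 0, 0, 0, 0], [-1, 0, 0, 0, 0], [-1, 0, 0, 0, 0], [-1, 0, 0, 0, 0]]]' --newtons 50

```text
clock: 7.95
position: [0.5612, -0.1704, 0.2323]
eef_rot: [0.738, 0.675, -0.0, -0.0]
wrist_force: [0.7, 1.1, -8.4]
finger_gap: 0.907
```

```bash
python3 - <<'E'
from h import *
st();s=get_image("side")[:,:,::-1];w=get_image("wrist")[:,:,::-1]
H=np.hstack([cv2.resize(s[200:380,220:440],(440,360),interpolation=cv2.INTER_CUBIC),cv2.copyMakeBorder(cv2.resize(w,(360,270)),0,90,0,0,0)])
cv2.imwrite("pics/p3.png",cv2.convertScaleAbs(H,alpha=1.2))
E
```

```text
clk 7.95 s 573.9 out 17.7 gripz 248.8 jaw -5.08 gap 0.907 F s,n,z [ 0.6  1.2 -8.4] T [ 0.11 -0.07 -0.02]
```

View pics/p3.png

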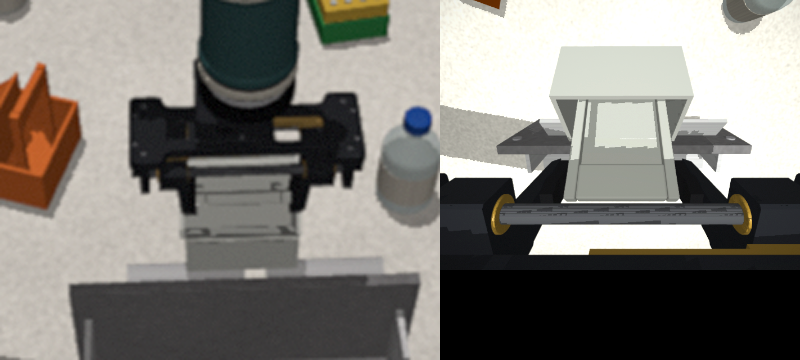

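The images show the caddy tipped about 35° towards the panel. The crest is already between its strip and feet, and the −8 N in z suggests a foot is catching under the lip. I'll ease out and down, keeping the tilt clamped.

Request:
move_arm --targets '[[[-1, 0, 0, 3, 0], [-1, 3, 0, 6, 0], [-1, 7, 0, 9, 0], [-1, 10, 0, 12, 0], [-1, 12, 0, 15, 0]]]'

```text
clock: 8.55
position: [0.5626, -0.1584, 0.2177]
eef_rot: [0.738, 0.675, 0.0, 0.0]
wrist_force: [-1.0, -0.0, -3.2]
finger_gap: 0.901
```

```bash
python3 - <<'E'
from h import *
st()
E
```

```text
clk 8.55 s 574.2 out 29.7 gripz 234.2 jaw -5.09 gap 0.901 F s,n,z [-0.9 -0.1 -3.2] T [-0.16  0.13 -0.06]
```

Request:
move_arm --targets '[[[-1, 0, 0, 4, 0], [-1, 0, 0, 8, 0], [-1, 0, 0, 12, 0], [-1, 0, 0, 16, 0], [-1, 0, 0, 18, 0]]]'

```text
clock: 9.05
position: [0.5621, -0.1587, 0.199]
eef_rot: [0.738, 0.675, -0.0, -0.0]
wrist_force: [-0.9, -0.4, -3.1]
finger_gap: 0.904
```

Request:
move_arm --targets '[[[-1, 0, 0, 1, 0], [-1, 0, 0, 2, 0], [-1, 0, 0, 3, 0], [-1, 0, 0, 4, 0], [-1, 0, 0, 5, 0]]]'

```text
clock: 9.55
position: [0.5625, -0.1587, 0.1948]
eef_rot: [0.738, 0.675, 0.0, 0.0]
wrist_force: [-0.2, -0.6, -2.9]
finger_gap: 0.904
```

```bash
python3 - <<'E'
from h import *
st();s=get_image("side")[:,:,::-1];w=get_image("wrist")[:,:,::-1]
H=np.hstack([cv2.resize(s[230:350,240:420],(540,360),interpolation=cv2.INTER_CUBIC),cv2.resize(w[100:460,190:450],(260,360))])
cv2.imwrite("pics/p4.png",cv2.convertScaleAbs(H,alpha=1.2))
E
```

```text
clk 9.55 s 574.2 out 29.4 gripz 211.3 jaw -5.10 gap 0.904 F s,n,z [-0.1 -0.6 -2.9] T [-0.19  0.13 -0.02]
```

View pics/p4.png

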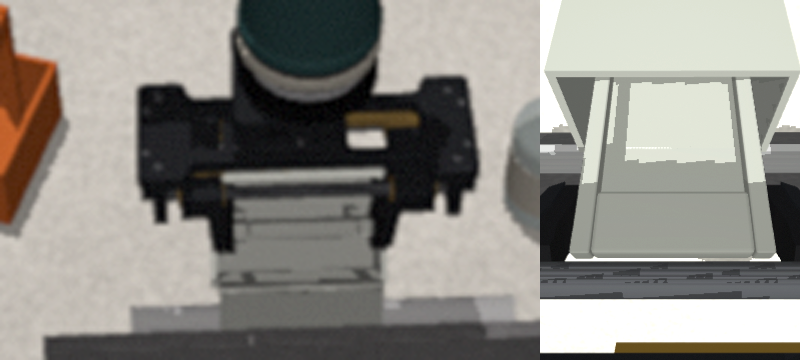

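The strip now goes down between the crest and the panel (side crop at about (300,300), strip in front of the cleat). I'll lower gently until it touches.

Request:
move_arm --targets '[[[-1, 0, 0, 1, 0], [-1, 0, 0, 2, 0], [-1, 0, 0, 3, 0], [-1, 0, 0, 4, 0], [-1, 0, 0, 4, 0]]]'

```text
clock: 10.15
position: [0.5625, -0.1589, 0.1908]
eef_rot: [0.738, 0.675, -0.0, 0.0]
wrist_force: [-0.7, 0.6, -3.4]
finger_gap: 0.902
```

Request:
move_arm --targets '[[[-1, 0, 0, 1, 0], [-1, 0, 0, 2, 0], [-1, 0, 0, 2, 0], [-1, 0, 0, 2, 0], [-1, 0, 0, 2, 0]]]'

```text
clock: 10.65
position: [0.5629, -0.159, 0.1894]
eef_rot: [0.738, 0.675, 0.0, 0.001]
wrist_force: [-0.2, -2.3, 3.2]
finger_gap: 0.901
```

Request:
move_arm --targets '[[[-1, 0, 0, -1, 0], [-1, 4, 0, -1, 0], [-1, 8, 0, 1, 0], [-1, 11, 0, 3, 0], [-1, 14, 0, 5, 0]]]' --newtons 7

```text
clock: 11.15
position: [0.5634, -0.1442, 0.183]
eef_rot: [0.738, 0.675, -0.0, -0.0]
wrist_force: [-0.5, 0.5, -3.4]
finger_gap: 0.909
```

Request:
move_arm --targets '[[[-1, 0, 0, 0, 0], [-1, 0, 0, 0, 0], [-1, 0, 0, 0, 0], [-1, 0, 0, 0, 0], [-1, 0, 0, 0, 0]]]'

```text
clock: 11.65
position: [0.5638, -0.1448, 0.1838]
eef_rot: [0.738, 0.675, 0.0, 0.0]
wrist_force: [0.2, 0.2, -3.0]
finger_gap: 0.911
```

Request:
move_arm --targets '[[[-1, 3, 0, 1, 0], [-1, 6, 0, 3, 0], [-1, 9, 0, 5, 0], [-1, 12, 0, 7, 0], [-1, 14, 0, 9, 0]]]'

```text
clock: 12.15
position: [0.5649, -0.1304, 0.1746]
eef_rot: [0.738, 0.675, 0.0, 0.0]
wrist_force: [-0.2, -0.0, -1.7]
finger_gap: 0.905
```

Request:
move_arm --targets '[[[-1, 2, 0, 2, 0], [-1, 4, 0, 4, 0], [-1, 6, 0, 6, 0], [-1, 8, 0, 8, 0], [-1, 9, 0, 10, 0]]]'

```text
clock: 12.65
position: [0.5662, -0.1211, 0.1653]
eef_rot: [0.738, 0.675, 0.001, -0.0]
wrist_force: [-0.3, 4.5, 4.0]
finger_gap: 0.905
```

```bash
python3 - <<'E'
from h import *
st()
E
```

```text
clk 12.65 s 574.6 out 67.3 gripz 181.8 jaw -5.11 gap 0.905 F s,n,z [-0.6  4.4  4. ] T [ 0.56  0.29 -0.01]
```

Request:
move_arm --targets '[[[-1, 1, 0, -1, 0], [-1, 2, 0, -2, 0], [-1, 3, 0, -2, 0], [-1, 3, 0, -2, 0], [-1, 3, 0, -2, 0]]]'

```text
clock: 13.15
position: [0.5657, -0.1191, 0.1664]
eef_rot: [0.738, 0.675, -0.0, -0.0]
wrist_force: [-0.4, -1.4, -3.7]
finger_gap: 0.907
```

```bash
python3 - <<'E'
from h import *
st();s=get_image("side")[:,:,::-1];w=get_image("wrist")[:,:,::-1]
H=np.hstack([cv2.resize(s[230:350,240:420],(540,360),interpolation=cv2.INTER_CUBIC),cv2.resize(w[100:460,190:450],(260,360))])
cv2.imwrite("pics/p5.png",cv2.convertScaleAbs(H,alpha=1.2))
E
```

```text
clk 13.15 s 573.9 out 69.2 gripz 182.9 jaw -5.11 gap 0.907 F s,n,z [-0.3 -1.5 -3.7] T [-0.28  0.19 -0.05]
```

View pics/p5.png

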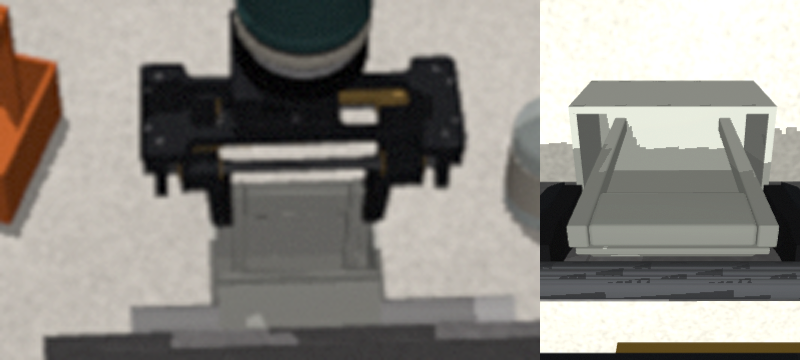

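The view shows the caddy nearly upright on the cleat, with about 5° of tilt left. With a loose grip, I'll lower it so the lip squares it up.

Request:
move_arm --targets '[[[-1, 1, 0, 1, 0], [-1, 1, 0, 2, 0], [-1, 1, 0, 3, 0], [-1, 1, 0, 4, 0], [-1, 1, 0, 4, 0]]]' --newtons 5

```text
clock: 13.75
position: [0.5662, -0.1178, 0.1627]
eef_rot: [0.738, 0.675, 0.0, 0.0]
wrist_force: [-0.1, -1.0, -2.4]
finger_gap: 0.907
```

Request:
move_arm --targets '[[[-1, 0, 0, 1, 0], [-1, 0, 0, 2, 0], [-1, 0, 0, 2, 0], [-1, 0, 0, 2, 0], [-1, 0, 0, 2, 0]]]'

```text
clock: 14.25
position: [0.5663, -0.1175, 0.1616]
eef_rot: [0.738, 0.675, 0.0, 0.0]
wrist_force: [-2.5, 2.5, 3.9]
finger_gap: 0.905
```

```bash
python3 - <<'E'
from h import *
st()
E
```

```text
clk 14.25 s 574.4 out 70.9 gripz 178.1 jaw -5.09 gap 0.905 F s,n,z [-2.7  2.2  3.9] T [0.38 0.64 0.07]
```

Request:
move_arm --targets '[[[-1, 0.5, 0, -1, 0], [-1, 1, 1, -1, 0], [-1, 1, 2, -1, 0], [-1, 1, 3, -1, 0], [-1, 1, 4, -1, 0]]]'

```text
clock: 14.75
position: [0.5679, -0.1171, 0.1615]
eef_rot: [0.738, 0.675, -0.002, -0.002]
wrist_force: [-8.5, 0.3, 7.3]
finger_gap: 0.91
```

Request:
move_arm --targets '[[[-1, 0, 1, 0, 0], [-1, 0, 2, 0, 0], [-1, 0, 3, 0, 0], [-1, 0, 4, 0, 0], [-1, 0, 4, 0, 0]]]'

```text
clock: 15.25
position: [0.5719, -0.117, 0.1615]
eef_rot: [0.738, 0.675, -0.001, -0.002]
wrist_force: [-7.5, 2.9, 7.7]
finger_gap: 0.915
```

```bash
python3 - <<'E'
from h import *
st()
E
```

```text
clk 15.25 s 580.0 out 71.8 gripz 178.0 jaw -5.12 gap 0.915 F s,n,z [-7.7  2.2  7.7] T [ 0.36  1.61 -0.06]
```

Request:
move_arm --targets '[[[-1, 0, 0, -1, 0], [-1, 0, 0, -2, 0], [-1, 0, 0, -2.5, 0], [-1, 0, 0, -2.5, 0], [-1, 0, 0, -2.5, 0]]]'

```text
clock: 15.75
position: [0.5742, -0.1176, 0.1639]
eef_rot: [0.738, 0.675, 0.0, 0.0]
wrist_force: [0.3, -0.2, -3.2]
finger_gap: 0.905
```

```bash
python3 - <<'E'
from h import *
st()
E
```

```text
clk 15.75 s 582.3 out 71.4 gripz 180.4 jaw -5.10 gap 0.905 F s,n,z [ 0.3 -0.2 -3.2] T [-0.09  0.03 -0.03]
```

Request:
move_arm --targets '[[[-1, 0, 0, 1, 0], [-1, 0, 0, 1.5, 0], [-1, 0, 1, 1.5, 0], [-1, 0, 2, 1.5, 0], [-1, 0, 2, 1.5, 0]]]'

```text
clock: 16.25
position: [0.5763, -0.1178, 0.1627]
eef_rot: [0.738, 0.675, 0.0, 0.0]
wrist_force: [0.4, -0.1, -2.9]
finger_gap: 0.916
```

Request:
move_arm --targets '[[[-1, 0, 0.5, 0, 0], [-1, 0, 1, 0, 0], [-1, 0, 1.5, 0, 0], [-1, 0, 2, 0.5, 0], [-1, 0, 2, 1, 0]]]'

```text
clock: 16.75
position: [0.5783, -0.1179, 0.1618]
eef_rot: [0.738, 0.675, 0.0, 0.0]
wrist_force: [-0.2, 0.9, -1.6]
finger_gap: 0.91
```

```bash
python3 - <<'E'
from h import *
st()
E
```

```text
clk 16.75 s 586.4 out 71.5 gripz 178.3 jaw -5.10 gap 0.910 F s,n,z [-0.3  0.9 -1.6] T [-0.01  0.04  0.07]
```

Request:
move_arm --targets '[[[-1, 0, 0, 0.5, 0], [-1, 0, 0, 1, 0], [-1, 0, 0.5, 1, 0], [-1, 0, 1, 1, 0], [-1, 0, 1, 1, 0]]]'

```text
clock: 17.25
position: [0.5785, -0.1177, 0.1613]
eef_rot: [0.738, 0.675, -0.0, -0.001]
wrist_force: [-5.0, 1.9, 6.0]
finger_gap: 0.907
```

Request:
move_arm --targets '[[[-1, 0, 0.5, 0, 0], [-1, 0, 1, 0, 0], [-1, 0, 1.5, 0, 0], [-1, 0, 2, 0, 0], [-1, 0, 2, 0, 0]]]'

```text
clock: 17.75
position: [0.5791, -0.1176, 0.1611]
eef_rot: [0.738, 0.675, -0.001, -0.002]
wrist_force: [-7.5, 2.9, 8.2]
finger_gap: 0.914
```

```bash
python3 - <<'E'
from h import *
st()
E
```

```text
clk 17.75 s 587.2 out 71.9 gripz 177.6 jaw -5.11 gap 0.914 F s,n,z [-7.7  2.2  8.2] T [ 0.46  1.71 -0.01]
```

Request:
move_arm --targets '[[[-1, 0, 0, -1.5, 0], [-1, 0, 0, -1.5, 0], [-1, 0, 0, -1.2, 0], [-1, 0, 0, -1, 0], [-1, 0, 0, -0.8, 0]]]'

```text
clock: 18.25
position: [0.5812, -0.1183, 0.1611]
eef_rot: [0.738, 0.675, -0.0, -0.0]
wrist_force: [-0.3, 1.0, -3.2]
finger_gap: 0.911
```

```bash
python3 - <<'E'
from h import *
st()
E
```

```text
clk 18.25 s 589.3 out 71.4 gripz 177.6 jaw -5.10 gap 0.911 F s,n,z [-0.4  1.  -3.2] T [-0.09  0.03  0.03]
```

Request:
move_arm --targets '[[[-1, 0, 0, 0.5, 0], [-1, 0, 0, 1, 0], [-1, 0, 0, 1.5, 0], [-1, 0, 0, 2, 0], [-1, 0, 0, 2, 0]]]'

```text
clock: 18.75
position: [0.5811, -0.1182, 0.1595]
eef_rot: [0.738, 0.675, -0.0, 0.0]
wrist_force: [-0.3, -1.0, -2.7]
finger_gap: 0.907
```

```bash
python3 - <<'E'
from h import *
st()
E
```

```text
clk 18.75 s 589.2 out 71.4 gripz 176.0 jaw -5.09 gap 0.907 F s,n,z [-0.2 -1.  -2.7] T [-0.17 -0.02 -0.01]
```

Request:
move_arm --targets '[[[-1, 0, 0, 0.5, 0], [-1, 0, 0, 1, 0], [-1, 0, 0, 1.5, 0], [-1, 0, 0, 2, 0], [-1, 0, 0, 2, 0]]]'

```text
clock: 19.25
position: [0.5811, -0.1182, 0.1574]
eef_rot: [0.738, 0.675, -0.0, 0.0]
wrist_force: [0.1, 0.1, -3.2]
finger_gap: 0.912
```

Request:
move_arm --targets '[[[-1, 0, 0, 0.5, 0], [-1, 0, 0, 1, 0], [-1, 0, 0, 1.5, 0], [-1, 0, 0, 1.5, 0], [-1, 0, 0, 1.5, 0]]]'

```text
clock: 19.75
position: [0.581, -0.1182, 0.1559]
eef_rot: [0.738, 0.675, -0.0, -0.0]
wrist_force: [-0.0, -0.4, -3.6]
finger_gap: 0.91
```

```bash
python3 - <<'E'
from h import *
st()
E
```

```text
clk 19.75 s 589.1 out 71.4 gripz 172.4 jaw -5.10 gap 0.910 F s,n,z [-0.  -0.4 -3.6] T [-0.14  0.04 -0.06]
```

Request:
move_arm --targets '[[[-1, 0, 0, 0.5, 0], [-1, 0, 0, 1, 0], [-1, 0, 0, 1.5, 0], [-1, 0, 0, 2, 0], [-1, 0, 0, 2, 0]]]'

```text
clock: 20.25
position: [0.5812, -0.118, 0.1544]
eef_rot: [0.738, 0.675, 0.0, -0.0]
wrist_force: [-0.7, 1.6, 0.4]
finger_gap: 0.913
```

Request:
move_arm --targets '[[[-1, 0, 0, 0.5, 0], [-1, 0, 0, 1, 0], [-1, 0, 0, 1, 0], [-1, 0, 0, 1, 0], [-1, 0, 0, 1, 0]]]'

```text
clock: 20.75
position: [0.5808, -0.1178, 0.1531]
eef_rot: [0.738, 0.675, -0.0, -0.0]
wrist_force: [-3.8, 3.4, 4.7]
finger_gap: 0.908
```

```bash
python3 - <<'E'
from h import *
st()
E
```

```text
clk 20.75 s 588.8 out 71.8 gripz 169.6 jaw -5.10 gap 0.908 F s,n,z [-4.1  3.1  4.7] T [ 0.5   0.73 -0.15]
```

Request:
move_arm --targets '[[[-1, 0, -0.5, -0.5, 0], [-1, 0, -1, -1, 0], [-1, 0, -1, -1, 0], [-1, 0, -1, -1, 0], [-1, 0, -1, -1, 0]]]' --newtons 3

```text
clock: 21.25
position: [0.58, -0.1184, 0.1536]
eef_rot: [0.738, 0.675, -0.0, 0.0]
wrist_force: [0.5, -0.4, -2.7]
finger_gap: 0.903
```

```bash
python3 - <<'E'
from h import *
st()
E
```

```text
clk 21.25 s 588.2 out 71.1 gripz 170.1 jaw -5.09 gap 0.903 F s,n,z [ 0.6 -0.3 -2.7] T [-0.11  0.02  0.01]
```

Request:
move_arm --targets '[[[-1, 0, -1, 0.5, 0], [-1, 0, -2, 0.5, 0], [-1, 0, -3, 0.5, 0], [-1, 0, -4, 0.5, 0], [-1, 0, -4, 0.5, 0]]]'

```text
clock: 21.75
position: [0.5775, -0.1176, 0.1545]
eef_rot: [0.738, 0.675, 0.001, 0.001]
wrist_force: [3.9, 2.1, -2.0]
finger_gap: 0.91
```

Request:
move_arm --targets '[[[-1, 0, 1, 0, 0], [-1, 0, 2, 0, 0], [-1, 0, 2, 0, 0], [-1, 0, 2, 0, 0], [-1, 0, 2, 0, 0]]]'

```text
clock: 22.25
position: [0.5782, -0.1179, 0.1538]
eef_rot: [0.738, 0.675, 0.0, 0.0]
wrist_force: [1.0, 2.1, 2.4]
finger_gap: 0.904
```

The sideways test met resistance, so the tooth is in the slot. Releasing.

Request:
move_arm --targets '[[[0.85, 0, 0, 0, 0], [0.9, 0, 0, 0, 0], [0.95, 0, 0, 0, 0], [1, 0, 0, 0, 0], [1, 0, 0, 0, 0]]]'

```text
clock: 22.75
position: [0.5779, -0.118, 0.1533]
eef_rot: [0.738, 0.675, -0.0, -0.0]
wrist_force: [0.3, -0.2, -0.4]
finger_gap: 0.997
```

Request:
move_arm --targets '[[[1, 0, 0, 0, 0], [1, 0, 0, -3, 0], [1, 0, 0, -10, 0], [1, 0, 0, -25, 0], [1, 0, 0, -50, 0]]]'

```text
clock: 23.25
position: [0.5771, -0.1177, 0.2034]
eef_rot: [0.738, 0.675, -0.001, -0.001]
wrist_force: [-0.0, -0.2, 0.2]
finger_gap: 1.003
```

Request:
move_arm --targets '[[[1, 0, 0, -30, 0], [1, 20, 0, -50, 0], [1, 30, 0, -60, 0], [1, 30, 0, -60, 0], [1, 30, 0, -60, 0]]]'

```text
clock: 23.75
position: [0.5805, -0.088, 0.2632]
eef_rot: [0.738, 0.675, -0.0, 0.0]
wrist_force: [0.3, -0.5, -0.1]
finger_gap: 1.001
```

```bash
python3 - <<'E'
from h import *
st()
C=calibration("wrist");w=get_image("wrist")[:,:,::-1];s=get_image("side")[:,:,::-1]
f=np.array([.0,0,0]);mid=.587*tt+(-.1385+.070)*nn
def W(s_,q,z): p=s_*tt+(q-.1385)*nn; return [p[0],p[1],z]
s0=.5875
w=w.copy();s=s.copy()
P=[W(s0+a,.065,.180) for a in(-.040,.040)]+[W(s0+a,.105,.110) for a in(-.055,.055)]+[W(s0+a,.042,.142) for a in (-.05,.05)]
cs=calibration("side")
for im,c in((w,C),(s,cs)):
    for q in cv2.projectPoints(np.array(P),c["rvec"],c["tvec"],c["camera_matrix"],None)[0].reshape(-1,2): cv2.circle(im,tuple(int(round(v)) for v in q),2 if im is w else 0,(0,0,255),-1)
H=np.zeros((600,800,3),np.uint8)
H[:300,:400]=cv2.resize(w,(400,300));H[:300,400:]=cv2.resize(s,(400,300))
a=cv2.resize(s[240:340,260:390],(390,300),interpolation=cv2.INTER_CUBIC);H[300:,:390]=a
b=cv2.resize(w[60:360,160:560],(400,300));H[300:,400:]=b
cv2.imwrite("pics/f.png",cv2.convertScaleAbs(H,alpha=1.2))
E
```

```text
clk 23.75 s 585.9 out 101.5 gripz 279.7 jaw -5.04 gap 1.001 F s,n,z [ 0.3 -0.5 -0.1] T [-0.1   0.04 -0.03]
```

View pics/f.png

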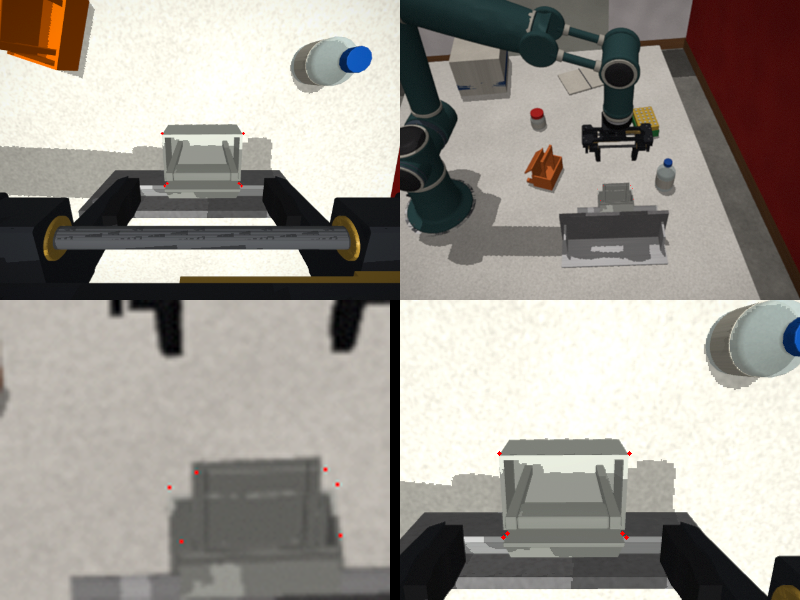

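The final view shows the caddy hanging at the cleat with the predicted locked outline matching in the wrist view. The bar looks slightly sloped in the side crop, (194,465) to (320,458), so I'll check roll and height numerically.

```bash
python3 - <<'E'
from h import *
def W(s_,q,z): p=s_*tt+(q-.1385)*nn; return [p[0],p[1],z]
s=cv2.cvtColor(get_image("side"),cv2.COLOR_RGB2GRAY).astype(float);C=calibration("side")
pr=lambda P:cv2.projectPoints(np.array(P),C["rvec"],C["tvec"],C["camera_matrix"],None)[0].reshape(-1,2)
for dz in(0,.008):
    print("pred front-top bar",dz,pr([W(.586+a,.075,.180+dz) for a in(-.04,.04)]).round(1).tolist(),"backplate top",pr([W(.586+a,.042,.142+dz) for a in(-.05,.05)]).round(1).tolist())
print("panel top back pred",pr([W(.575+a,-.012,.140) for a in(-.16,.16)]).round(1).tolist())
for c in(328,334,340,346,352,358,363):
    col=s[280:345,c-1:c+2].mean(1);g=np.diff(col)
    print(c,"first rows dark edges",[(281+i,int(g[i])) for i in np.argsort(-abs(g))[:6]])
w=cv2.cvtColor(get_image("wrist"),cv2.COLOR_RGB2GRAY).astype(float);C=calibration("wrist")
for dz in(0,.008):
    print("wrist pred front rim",dz,pr([W(.586+a,.105,.110+dz) for a in(-.055,.055)]).round(1).tolist(),"bar front top",pr([W(.586+a,.075,.180+dz) for a in(-.04,.04)]).round(1).tolist(),"front bottom",pr([W(.586+a,.105,.05+dz) for a in(-.055,.055)]).round(1).tolist())
for r in(205,209,214): 
    g=np.diff(w[r,200:460]);print(r,[(200+i,int(g[i])) for i in sorted(np.argsort(-abs(g))[:6])])
for c in(275,300,325,350,375):
    g=np.diff(w[180:310,c]);print(c,[(180+i,int(g[i])) for i in sorted(np.argsort(-abs(g))[:7])])
E
```

```text
pred front-top bar 0 [[323.6, 293.1], [366.8, 291.8]] backplate top [[318.9, 319.9], [372.6, 318.2]]
pred front-top bar 0.008 [[323.6, 290.5], [367.0, 289.2]] backplate top [[318.9, 317.4], [372.8, 315.7]]
panel top back pred [[252.7, 347.6], [429.9, 342.0]]
328 first rows dark edges [(np.int64(294), -31), (np.int64(295), -18), (np.int64(339), -18), (np.int64(340), -16), (np.int64(293), -15), (np.int64(335), 12)]
334 first rows dark edges [(np.int64(294), -30), (np.int64(328), 25), (np.int64(293), -24), (np.int64(339), -21), (np.int64(340), -14), (np.int64(329), 10)]
340 first rows dark edges [(np.int64(293), -36), (np.int64(294), -23), (np.int64(339), -20), (np.int64(328), 12), (np.int64(292), -11), (np.int64(340), -10)]
346 first rows dark edges [(np.int64(293), -40), (np.int64(294), -19), (np.int64(292), -13), (np.int64(344), -12), (np.int64(306), -11), (np.int64(304), 10)]
352 first rows dark edges [(np.int64(293), -44), (np.int64(339), -21), (np.int64(294), -17), (np.int64(292), -17), (np.int64(327), 10), (np.int64(338), -8)]
358 first rows dark edges [(np.int64(293), -38), (np.
[... 1045 characters left out ...]
5), 45), (np.int64(219), -60), (np.int64(289), -29), (np.int64(303), 24)]
300 [(np.int64(198), -70), (np.int64(199), -30), (np.int64(214), 74), (np.int64(215), 27), (np.int64(223), -60), (np.int64(288), -20), (np.int64(303), 22)]
325 [(np.int64(198), -78), (np.int64(199), -33), (np.int64(214), 64), (np.int64(215), 26), (np.int64(232), -60), (np.int64(288), -20), (np.int64(303), 23)]
350 [(np.int64(198), -71), (np.int64(199), -34), (np.int64(214), 83), (np.int64(232), -59), (np.int64(261), -21), (np.int64(288), -20), (np.int64(306), -20)]
375 [(np.int64(198), -86), (np.int64(199), -25), (np.int64(214), 82), (np.int64(226), -24), (np.int64(232), -41), (np.int64(276), 28), (np.int64(289), -24)]
```

```bash
python3 -c "
from station import *
print(sign_off())"
```

```text
the job is handed in; nothing more can be done
None
```

The white caddy is hung on the cleat and locked in its slot, and the job is handed in at about 24 s on the robot clock with the gripper open and clear.

**How it went:**
- **Grip and tip:** I gripped the caddy across its two handle posts so it could pivot in the jaws. I tipped it about 35° towards the panel by pushing its feet lightly against the cleat's crest.
- **Hang and lock:** I lowered the strip behind the crest and stood the caddy upright. I then worked it about 15 mm along the cleat until the tooth dropped in, and released it.

**Last checks:**
- **Tooth in the slot:** The grip height fell about 8 mm, from 178 to 170 mm. A gentle sideways push afterwards met resistance.
- **Final position:** The front rim measured 130 px wide in the wrist image, against 130.6 predicted for locked and 134 for riding on the lip. The bar's edge in the side image also matched the locked height. Roll was under 1°.
- **Bystanders:** The bottle, tip box, jar and orange caddy were left alone. The final view shows them standing, but I did not measure their positions again.

**Pressing harder than asked:** While sliding along the cleat, the force readings reached about 8 N sideways and 8 N upwards for moments, which means roughly 11 N on the cleat with the caddy's weight. That is more than the few newtons asked. I backed off each time, and the cleat showed no sign of moving.

**Disagreement between readings:** The heights and distance out I read at contact were 2–3 mm above the nominal values, within calibration and grip-slip error. The one crop that seemed to show a slight roll was not borne out by the numerical check.

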